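Stow the jack handle in its spring clips

TASK

Put the loose steel jack handle away in its holder on the workbench: hook one end (either one) under the holder's overhanging lip while the handle still slopes, then push the other end down so that it snaps fully home in both spring clips and lies level on their saddles, its end still well under the lip. Press firmly but not brutally (stop when it is home), and leave the other loose things where they are.

Things in the scene. Friction and masses are not known exactly. Their poses are not given: they have to be found in the camera images.
- handle: the jack handle: a plain straight steel tube, 20 mm in diameter, 240 mm long, 0.18 to 0.35 kg, lying on the bench (it can roll). Origin at its middle on its axis; its own y axis runs along it. Both ends are alike.
- end_1 (a point): centre of the handle's end face at its own +y end (120 mm from the middle)
- end_2 (a point): centre of the handle's end face at its own -y end
- holder: the handle holder: dark steel base plate 64 mm wide (x), 262 long (y), 6 thick, with two spring clips and a keeper, screwed to the bench; it cannot move. Origin at the bench surface under the middle; its y axis runs along the stowed handle towards the lip, z up. Clips at y = +35 and -75 mm, lip at y = 102 to 128 mm. Below, all heights are above the bench, all y along this axis.
- home (a point): where the middle of the stowed handle belongs, on the handle's axis: holder x = 0, y = 0, z = 36 mm, handle level and along y. The end is then 18 mm under the lip and 2 mm from the keeper's end wall; the other end sticks out 38 mm past clip_b, where there is room to press it from above. Pressing there sometimes leaves the lip end about 5 mm high, not yet down in clip_a: then press again between the clips.
- clip_a (a point): centre of the clip nearer the lip, on the stowed handle's axis (z = 36). Each clip is 14 mm long: a fixed saddle (top z = 26) and two sprung steel jaws curling over the tube. The throat between them is 15 mm wide at z = 43 and flares to about 33 mm at the top, z = 52. Pushing the tube in takes about 8 to 12 N per clip; once past, the jaws hold it down; 25 N never hurts.
- clip_b (a point): centre of the clip farther from the lip, on the stowed handle's axis, like clip_a. A tube merely laid on the jaws lies about 14 mm too high, and a level tube lying so is too high to pass under the lip. Sloping by 0.2 to 0.35 rad, lip end low, it clears both clips and slides in under the lip; let go there, it stays propped on clip_a at a slope of about 0.08 rad.
- lip_edge (a point): middle of the lip's free edge at its underside (y = 102, z = 53). The keeper: floor block under the lip (top z = 26, y = 100 to 130), end wall (inner face y = 122) and the lip over it, 40 mm wide, underside z = 53, top z = 57, open at both sides.
- tape_measure: a pocket tape measure, a loose bystander; origin at the centre of its underside
- bearing: a ball bearing, a loose bystander; origin at the centre of its underside
- wood_block: a wooden packing block, a loose bystander; origin at the centre of its underside
- spark_plug: a spark plug, a loose bystander; origin at the centre of its underside

How it is judged (in metres and radians):
On the way:
1. one end of the handle is hooked under the lip (at least 8 mm) while the handle still slopes by more than 0.05 rad (((y of end_1 in the frame of holder between 0.11 and 0.126 m and x of end_1 in the frame of holder between -0.015 and 0.015 m and z of end_1 in the frame of holder between 0.026 and 0.051 m and angle between the y axis of handle and the y axis of holder, either way round between 0.05 and 0.5 rad) or (y of end_2 in the frame of holder between 0.11 and 0.126 m and x of end_2 in the frame of holder between -0.015 and 0.015 m and z of end_2 in the frame of holder between 0.026 and 0.051 m and angle between the y axis of handle and the y axis of holder, either way round between 0.05 and 0.5 rad))), for 0.1 s.
At the end, for the whole second after the job is handed in: The handle lies still and level, home in both clips: the centres of both its ends 33 to 38.7 mm above the bench (36 nominal) and within 4 mm of the holder's middle plane, its middle between -8 and +4 mm along the holder, so that one end is at least 10 mm under the lip (z of end_1 in the frame of holder between 0.033 and 0.0387 m and x of end_1 in the frame of holder between -0.004 and 0.004 m and z of end_2 in the frame of holder between 0.033 and 0.0387 m and x of end_2 in the frame of holder between -0.004 and 0.004 m and y of handle in the frame of holder between -0.008 and 0.004 m and linear speed of handle below 0.01 m/s); the robot touches nothing.
It fails at once if the handle is pressed brutally against the holder (over 120 N, with the pinch of the jaws counted in) (contact force between handle and holder above 120 N).
It fails at once if a pocket tape measure is pushed more than 30 mm away (distance of tape_measure from where it was at the start of the episode above 0.03 m).
It fails at once if a ball bearing is pushed more than 30 mm away (distance of bearing from where it was at the start of the episode above 0.03 m).
It fails at once if a wooden packing block is pushed more than 30 mm away (distance of wood_block from where it was at the start of the episode above 0.03 m).
It fails at once if a spark plug is pushed more than 30 mm away (distance of spark_plug from where it was at the start of the episode above 0.03 m).
It also fails if it takes over 58 s, if anything falls off the work surface, if the arm or the gripper's body presses on something with over 40 N, if the wrist force passes 120 N, or if a joint passes its speed limit or range.

ROBOT

A 6-joint arm with a two-finger parallel gripper is mounted at the origin on a cart in front of the work surface, level with it; the furniture and walls round the work are solid. World frame = base frame: x ahead of the robot, y to its left, z up, the work surface at z = 0. Lengths are in m, angles in degrees, forces in N, time in s.
With the tool pointing down it reaches from about 0.35 to 0.875 m from the base axis. Payload 4.2 kg.
Tool frame: the origin (TCP) lies on the centre line of the jaws, within the pads' length; the fingertips stand 25 mm ahead of it and the grasp point (between the pads) lies 6 mm ahead of it; z points along the fingers, y is the line along which they close (so a half turn about z gives the same grasp; the last joint's range is limited). The gripper opens to 87 mm and grips with 3 to 60 N. Pads are 19 mm wide; open, the fingers measure 117 mm over their backs; the gripper's body (75 mm by 190 mm) begins 51 mm behind the grasp point.
Start: joints at [-60.642, 22.042, 0.453, 0, -68.411, -14.817], TCP at [0.157, -0.605, 0.248] pointing down, gripper open.
Joint ranges: [-179.83, 179.83], [-69.29, 118.12], [-61.27, 80.66], [-181.25, 117.63], [-171.15, -9.14], [-177.46, 177.46]. Speed limits (degrees/s): [159.86, 159.86, 180, 180, 180, 180].

INTERFACE

Orientations are given as a 3x3 rotation matrix whose columns are the frame's x, y, z axes.
In Python, from station import r gives the robot as it stands.
- The arm moves only by the tool move_arm, never from a script. Its argument "series" is a list of rows, each an object with "grip": the opening, from 0 (shut) to 1 (fully open); "xyz": the shift along the tool's x, y, z in mm, a list of three; "angular": the turn, a rotation vector about the tool's x, y, z in rad, a list of three. A call has 1 to 10 rows; each row is the pose to reach, as a shift and turn from the pose commanded when the call began, along the tool's axes at that moment; what a row does not reach only later rows make up. A row lasts 1/10 s, in which the tool goes at most 50 mm and 8.59 degrees, less where a joint would pass 70% of its speed; a pose out of reach is approached as far as the arm can. A call with a gripper value outside its range is refused whole. The fingers move at their own pace and stop on an object; the grip force is fixed at half the most. Time passes only in rows, so rows that repeat a pose let the fingers close. It gives the time, the measured TCP pose, the force, the opening and the grip force at its end, in the units of the state.
- r.sense(): the state, without advancing time (a new reading comes with each control period).
- r.capture(name): name is "scene" or "top" or "wrist"; returns a dict with "img" (384x512x3 uint8, red, green, blue), "camera_matrix" (3x3 intrinsics, pixels), "k1" (the pictures are not rectified: a ray, as slopes to the right and down, at radius r is drawn at 1 + k1 r^2 times it, then the intrinsics apply), "rvec" (rotation vector, rad) and "tvec" (3), from world to camera coordinates, as OpenCV has them; the wrist camera has in their place "hand_eye" (4x4, takes a point from camera to tool coordinates, whose origin is the TCP and whose axes are the flange's). Camera axes: x right, y down, z forward; pixel columns grow to the right and rows downward; lengths in m; the calibration is good to about 2 mm. A picture is of the moment at which its call begins: read the wrist's pose just before it. There is no depth.
- r.finish_job(): hands the job in; it is judged then, once.
The state is a dict: "time_s": time; "joints": joint angles; "joint_velocities": joint speeds; "effort": joint torques, N m; "tcp_pos": TCP position; "ee_rot": TCP orientation; "wrist_force": force on the tool from outside, world axes, zero at the start; "moment": the same for the moment, N m; "gripper_width": opening from 0.0 (shut) to 1.0 (fully open); "gripper_force": force on a finger pad.
Only numpy, scipy, OpenCV 4.12 (cv2) and the standard library are available. Lean on these libraries where they do the work, as an engineer would, in place of code of your own. Each camera call takes 0.05 s, during which the arm holds its last target. There are 200 camera calls.

## Working session

There is one attempt and no reset: what is moved stays moved. The work goes in short steps, Python scripts to look and compute and a tool call to move; the robot and the scene stay as the last step left them, time stands still between calls to the robot, and variables do not carry over. Pictures are saved under pics/ and viewed, at most 10 in all, crops included, and the job is handed in when it is done.

Besides the shell and the picture viewer there is one more tool, called by a JSON object that holds its "method" and its "body", one argument or row to a line. move_arm: Moves the arm, as the interface text tells. Its arguments: {"type":"object","properties":{"series":{"type":"array"}},"required":["series"]}

```bash
mkdir -p pics; ls; python3 - <<'E'
from station import r
import cv2,pickle
d={n:r.capture(n) for n in("scene","top")}
pickle.dump(d,open('cap0.pkl','wb'))
for n,c in d.items():
    cv2.imwrite(f'pics/{n}0.png',cv2.resize(c["img"][:,:,::-1],(800,600),interpolation=cv2.INTER_CUBIC))
    print(n,c["camera_matrix"],c["k1"],c["rvec"],c["tvec"])
print(r.sense())
E
```

```text
pics
scene [[460.43914281   0.         267.68850998]
 [  0.         460.43914281 193.40370094]
 [  0.           0.           1.        ]] 0.004949419385981359 [ 0.66581151 -2.65494076  1.07923048] [0.48824681 0.21055895 1.06467152]
top [[438.79724384   0.         250.67628057]
 [  0.         438.79724384 189.96668347]
 [  0.           0.           1.        ]] -0.1542198448784201 [ 2.22104809 -2.15946331  0.09607869] [-0.00368323  0.56607603  1.33664381]
{'time_s': 0.1, 'joints': array([-6.06420140e+01,  2.20842540e+01,  3.86268422e-01, -2.66749701e-02,
       -6.84126575e+01, -1.48166124e+01]), 'joint_velocities': array([-0.00569977, -0.05603675,  0.26324454,  0.1819531 ,  0.01008614,
        0.02536066]), 'effort': array([ 8.44784518e-05, -3.91689384e+01,  1.87935251e+01,  4.23189193e+00,
        1.34729323e-02, -7.26948315e-05]), 'tcp_pos': array([ 0.15681524, -0.60447776,  0.24657843]), 'ee_rot': array([[-9.68009664e-01, -2.50912268e-01, -5.69411552e-04],
       [-2.50912903e-01,  9.68007812e-01,  1.89529067e-03],
       [ 7.56431503e-05,  1.97753239e-03, -9.99998042e-01]]), 'wrist_force': array([ 0.24014297, -0.35298584, -0.71820911]), 'moment': array([ 0.05718428, -0.00305519,  0.0333748 ]), 'gripper_force': 0.0, 'gripper_width': 1.0013625406760227}
```

View pics/scene0.png

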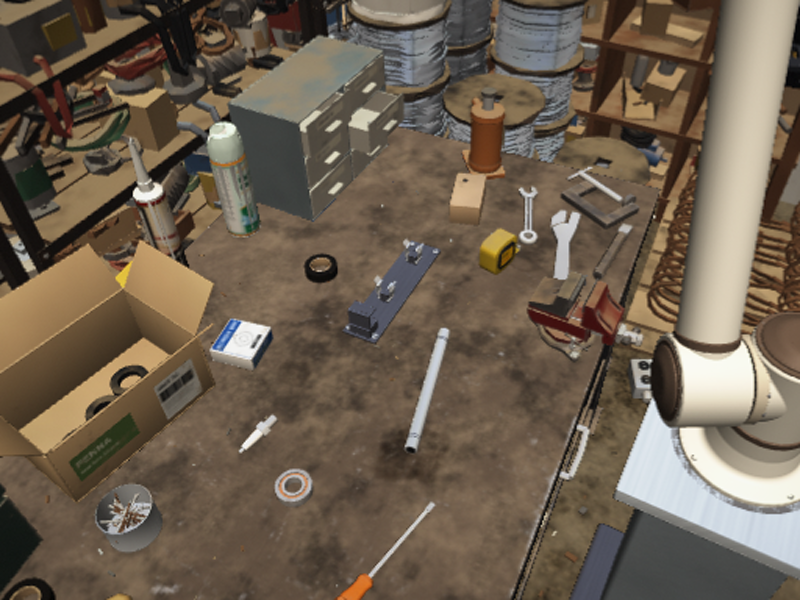

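View pics/top0.png

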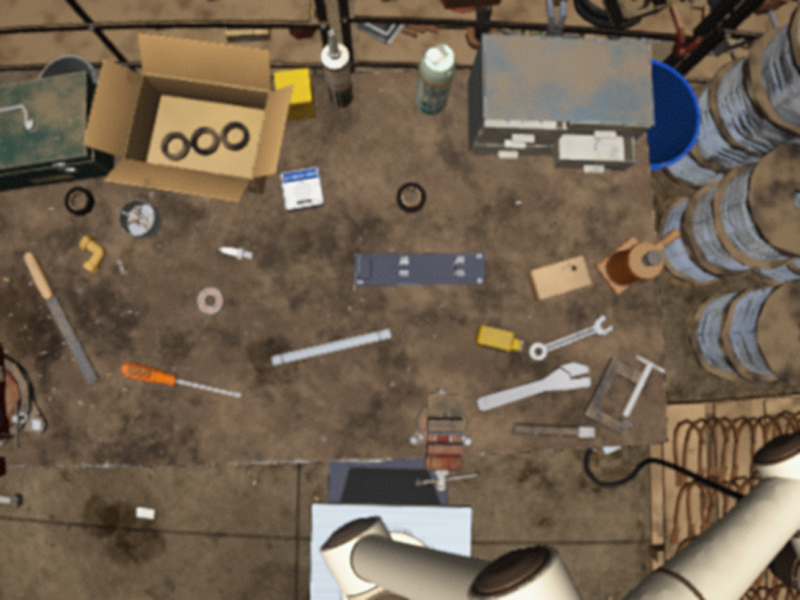

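The scene view shows the handle at about (444,333)–(411,447) and the holder at about (346..438, 243..342), with the lip end nearer the box. In the top view the handle is at (388,336)–(275,360) and the plate spans (356..484, 253..284), with the keeper on the left (+y). I'll zoom in for sharper pixels.

```bash
python3 - <<'E'
import cv2,pickle,numpy as np
d=pickle.load(open('cap0.pkl','rb'))
s=d['scene']['img'][145:300,210:295,::-1]; t=d['top']['img'][155:240,165:320,::-1]
a=cv2.resize(s,None,fx=3.8,fy=3.8,interpolation=cv2.INTER_CUBIC); b=cv2.resize(t,None,fx=3,fy=3,interpolation=cv2.INTER_CUBIC)
im=np.zeros((600,800,3),np.uint8); im[:a.shape[0],:a.shape[1]]=a; im[:b.shape[0],330:330+b.shape[1]]=b
cv2.imwrite('pics/crop0.png',im); print(a.shape,b.shape)
E
```

```text
(589, 323, 3) (255, 465, 3)
```

View pics/crop0.png

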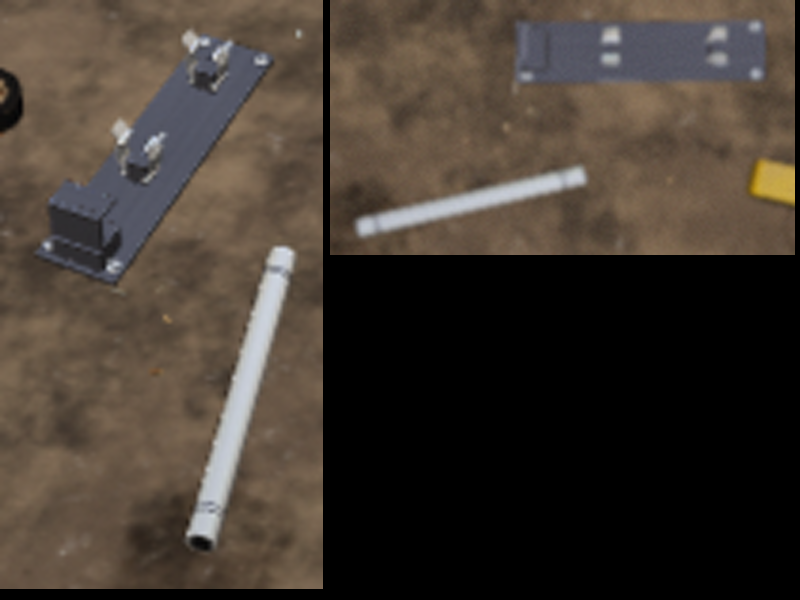

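Crop: scene plate corners are at (115,283), (37,252), (272,60) and about (197,38). Top-view corners are at (517,82), (516,22), (765,80) and (764,22). Handle ends: scene (201,540)/(282,253), top (361,227)/(585,176).

```bash
cat > geo.py <<'E'
import numpy as np,cv2
def cam(c):
    R=cv2.Rodrigues(np.array(c['rvec'],float))[0]; return R,np.array(c['tvec'],float).ravel()
def norm(c,p):
    return cv2.undistortPoints(np.array(p,float).reshape(-1,1,2),c['camera_matrix'],np.array([c['k1'],0,0,0,0.])).reshape(-1,2)
def tri(c1,p1,c2,p2):
    P=[np.c_[cam(c)] for c in(c1,c2)]
    X=cv2.triangulatePoints(P[0],P[1],norm(c1,p1).T,norm(c2,p2).T); return (X[:3]/X[3]).T
def plane(c,p,z):
    R,t=cam(c); C=-R.T@t; d=np.c_[norm(c,p),np.ones(len(p))]@R
    return C+d*((z-C[2])/d[:,2])[:,None]
E
python3 - <<'E'
import pickle; from geo import *
np.set_printoptions(precision=4,suppress=True)
d=pickle.load(open('cap0.pkl','rb')); s,t=d['scene'],d['top']
f=lambda p:(np.array(p,float)+.5)/3.8+[210,145]-.5
g=lambda p:(np.array(p,float)-[330,0]+.5)/3+[165,155]-.5
S=[(115,283),(37,252),(272,60),(197,38)];T=[(517,82),(516,22),(765,80),(764,22)]
print(tri(s,f(S),t,g(T)))
a=plane(s,f(S),.006);b=plane(t,g(T),.006);print(a);print(b)
for q in(a,b):
    v=q[0]+q[1]-q[2]-q[3];print('mid',q.mean(0),'yaw of y axis',np.degrees(np.arctan2(v[1],v[0])),np.linalg.norm(v)/2)
S=[(201,540),(282,253)];T=[(361,227),(585,176)]
print(tri(s,f(S),t,g(T)))
for q in(plane(s,f(S),.012),plane(t,g(T),.018)):
    v=q[0]-q[1];print(q,q.mean(0),np.degrees(np.arctan2(v[1],v[0])),np.linalg.norm(v))
E
```

```text
[[ 0.5907  0.0872  0.003 ]
 [ 0.6532  0.09    0.0056]
 [ 0.6016 -0.173   0.0002]
 [ 0.6651 -0.17   -0.0002]]
[[ 0.5898  0.0897  0.006 ]
 [ 0.6532  0.0904  0.006 ]
 [ 0.6002 -0.1665  0.006 ]
 [ 0.6649 -0.1624  0.006 ]]
[[ 0.5899  0.0868  0.006 ]
 [ 0.653   0.0899  0.006 ]
 [ 0.5996 -0.1728  0.006 ]
 [ 0.6609 -0.1708  0.006 ]]
mid [ 0.627  -0.0372  0.006 ] yaw of y axis 92.48683522231218 0.25473060803408065
mid [ 0.6259 -0.0417  0.006 ] yaw of y axis 91.93905773744814 0.260335443498041
[[0.4351 0.2444 0.0088]
 [0.4961 0.0143 0.0112]]
[[0.435  0.2466 0.012 ]
 [0.4981 0.016  0.012 ]] [0.4665 0.1313 0.012 ] 105.30606115620554 0.23904599397861295
[[0.4345 0.2425 0.018 ]
 [0.4937 0.0133 0.018 ]] [0.4641 0.1279 0.018 ] 104.49999593406753 0.23671790501465842
```

```bash
cat > plan.py <<'E'
import numpy as np
from scipy.spatial.transform import Rotation as Ro
HO=np.array([.626,-.041,0.]); HY=92.0     # holder origin, heading of its y axis
def tool(heading,tilt=0.):
    """tool down, tool x along heading (deg); tilt rad lifts the x side"""
    h=np.radians(heading); x=np.array([np.cos(h),np.sin(h),0]); z=np.array([0,0,-1.])
    c,s=np.cos(tilt),np.sin(tilt)
    X=c*x-s*z; Z=c*z+s*x
    return np.c_[X,np.cross(Z,X),Z]
def H(x,y,z):                                # holder -> world
    h=np.radians(HY-90); return HO+np.array([x*np.cos(h)-y*np.sin(h),x*np.sin(h)+y*np.cos(h),z])
def toH(p):
    h=np.radians(HY-90); d=np.array(p)-HO; return np.array([d[0]*np.cos(h)+d[1]*np.sin(h),-d[0]*np.sin(h)+d[1]*np.cos(h),d[2]])
def go(s,p,R):
    R0=np.array(s['ee_rot']); p0=np.array(s['tcp_pos'])
    print('xyz',np.round(R0.T@(p-p0)*1000,1),'ang',np.round(Ro.from_matrix(R0.T@R).as_rotvec(),3))
E
python3 - <<'E'
from station import r; from plan import *
go(r.sense(),np.array([.4695,.1145,.20]),tool(-75))
E
```

```text
xyz [-483.1  617.4   47.8] ang [ 0.002  0.002 -1.579]
```

{"method": "move_arm", "body": {
  "series": [
    {"grip":1,"xyz":[-483,617,46],"angular":[0,0,-1.579]},
    {"grip":1,"xyz":[-483,617,46],"angular":[0,0,-1.579]},
    {"grip":1,"xyz":[-483,617,46],"angular":[0,0,-1.579]},
    {"grip":1,"xyz":[-483,617,46],"angular":[0,0,-1.579]},
    {"grip":1,"xyz":[-483,617,46],"angular":[0,0,-1.579]},
    {"grip":1,"xyz":[-483,617,46],"angular":[0,0,-1.579]},
    {"grip":1,"xyz":[-483,617,46],"angular":[0,0,-1.579]},
    {"grip":1,"xyz":[-483,617,46],"angular":[0,0,-1.579]},
    {"grip":1,"xyz":[-483,617,46],"angular":[0,0,-1.579]},
    {"grip":1,"xyz":[-483,617,46],"angular":[0,0,-1.579]}
  ]
}}

```text
time_s: 1.1
tcp_pos: [0.3561, -0.1453, 0.2182]
ee_rot: [[0.188, -0.982, 0.0], [-0.982, -0.188, 0.0], [0.0, -0.001, -1.0]]
wrist_force: [1.4, 0.8, 0.3]
gripper_width: 1.001
gripper_force: 0.0
```

```bash
python3 - <<'E'
from station import r; from plan import *
go(r.sense(),np.array([.4695,.1145,.20]),tool(-75))
E
```

```text
xyz [-233.9 -160.2   18.3] ang [-0.001 -0.    -0.073]
```

{"method": "move_arm", "body": {
  "series": [
    {"grip":1,"xyz":[-234,-160,18],"angular":[0,0,-0.073]},
    {"grip":1,"xyz":[-234,-160,18],"angular":[0,0,-0.073]},
    {"grip":1,"xyz":[-234,-160,18],"angular":[0,0,-0.073]},
    {"grip":1,"xyz":[-234,-160,18],"angular":[0,0,-0.073]},
    {"grip":1,"xyz":[-234,-160,18],"angular":[0,0,-0.073]},
    {"grip":1,"xyz":[-234,-160,18],"angular":[0,0,-0.073]},
    {"grip":1,"xyz":[-234,-160,18],"angular":[0,0,-0.073]},
    {"grip":1,"xyz":[-234,-160,18],"angular":[0,0,-0.073]}
  ]
}}

```text
time_s: 1.9
tcp_pos: [0.4703, 0.1122, 0.1995]
ee_rot: [[0.254, -0.967, -0.002], [-0.967, -0.254, -0.001], [0.0, 0.002, -1.0]]
wrist_force: [-0.8, -0.9, -0.7]
gripper_width: 1.002
gripper_force: 0.0
```

```bash
python3 - <<'E'
from station import r; from plan import *
import pickle,cv2
s=r.sense(); c=r.capture("wrist"); pickle.dump((s,c),open('w1.pkl','wb'))
go(s,np.array([.4695,.1145,.20]),tool(-75)); print(s['tcp_pos'],s['ee_rot'],c['hand_eye'],c['camera_matrix'],c['k1'])
cv2.imwrite('pics/w1.png',cv2.resize(c['img'][:,:,::-1],(800,600)))
E
```

```text
xyz [-2.4  0.2 -0.5] ang [ 0.002 -0.    -0.005]
[0.47032575 0.11221685 0.19946857] [[ 2.54216648e-01 -9.67145363e-01 -1.93470904e-03]
 [-9.67147231e-01 -2.54215379e-01 -8.79846796e-04]
 [ 3.59106958e-04  2.09482019e-03 -9.99997741e-01]] [[ 4.13188396e-04 -9.66581787e-01 -2.56358105e-01  7.03499701e-02]
 [ 9.99999238e-01  1.01218213e-04  1.23012455e-03  3.07983202e-04]
 [-1.16306788e-03 -2.56358418e-01  9.66581093e-01 -1.37494883e-01]
 [ 0.00000000e+00  0.00000000e+00  0.00000000e+00  1.00000000e+00]] [[271.82342769   0.         256.99561129]
 [  0.         271.82342769 194.0138645 ]
 [  0.           0.           1.        ]] 0.009864306105860062
```

View pics/w1.png

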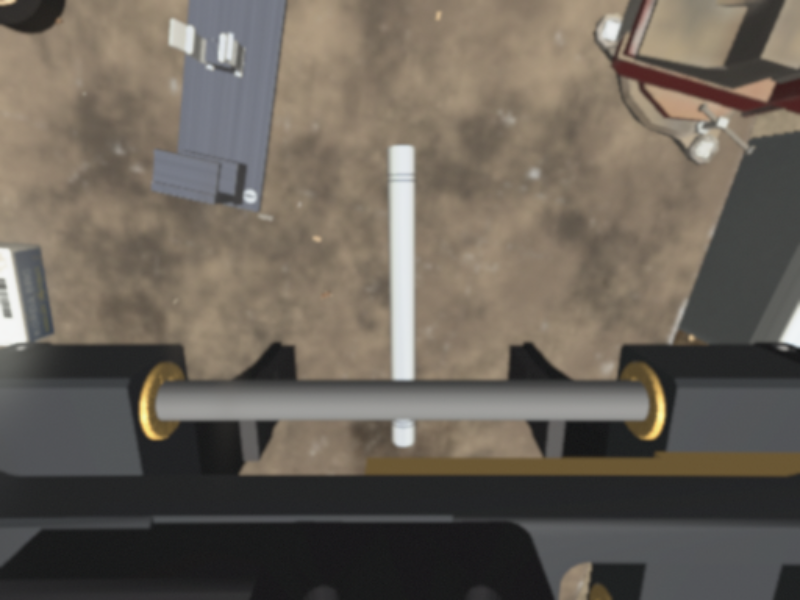

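Wrist view: the tube is vertical in the image and centred at column 402, with ends at (401,145) and (403,445). The holder's robot-side lip corner is at (262,210), and the plate's right edge leaves the picture at about (286,0).

```bash
cat >> geo.py <<'E'
def wcam(s,c):                       # wrist capture -> fixed-camera style dict
    T=np.eye(4);T[:3,:3]=s['ee_rot'];T[:3,3]=s['tcp_pos'];W=np.linalg.inv(T@np.array(c['hand_eye']))
    return dict(c,rvec=cv2.Rodrigues(W[:3,:3])[0],tvec=W[:3,3])
E
python3 - <<'E'
import pickle; from geo import *; from plan import toH
np.set_printoptions(precision=4,suppress=True)
s,c=pickle.load(open('w1.pkl','rb')); w=wcam(s,c)
f=lambda p:(np.array(p,float)+.5)/1.5625-.5
q=plane(w,f([(401,147),(403,443)]),.014);v=q[1]-q[0];print(q,q.mean(0),np.degrees(np.arctan2(v[1],v[0])),np.linalg.norm(v))
q=plane(w,f([(262,210),(286,0)]),.006);v=q[0]-q[1];print(q,np.degrees(np.arctan2(v[1],v[0])),[toH(p) for p in q])
E
```

```text
[[0.4955 0.0148 0.014 ]
 [0.4328 0.2466 0.014 ]] [0.4641 0.1307 0.014 ] 105.13260947126048 0.24012380156635538
[[ 0.5863  0.0847  0.006 ]
 [ 0.5942 -0.0561  0.006 ]] 93.22568548770833 [array([-0.0353,  0.127 ,  0.006 ]), array([-0.0323, -0.014 ,  0.006 ])]
```

{"method": "move_arm", "body": {
  "series": [
    {"grip":1,"xyz":[-3,0,50],"angular":[0,0,0]},
    {"grip":1,"xyz":[-3,0,95],"angular":[0,0,0]},
    {"grip":1,"xyz":[-3,0,130],"angular":[0,0,0]},
    {"grip":1,"xyz":[-3,0,155],"angular":[0,0,0]},
    {"grip":1,"xyz":[-3,0,168],"angular":[0,0,0]},
    {"grip":1,"xyz":[-3,0,172],"angular":[0,0,0]},
    {"grip":1,"xyz":[-3,0,172],"angular":[0,0,0]}
  ]
}}

```text
time_s: 2.65
tcp_pos: [0.4698, 0.1139, 0.0283]
ee_rot: [[0.252, -0.968, -0.001], [-0.968, -0.252, -0.0], [0.0, 0.001, -1.0]]
wrist_force: [0.5, 0.0, 0.3]
gripper_width: 1.0
gripper_force: 0.0
```

{"method": "move_arm", "body": {
  "series": [
    {"grip":0.6,"xyz":[0,0,1],"angular":[0,0,0]},
    {"grip":0.3,"xyz":[0,0,1],"angular":[0,0,0]},
    {"grip":0.0,"xyz":[0,0,1],"angular":[0,0,0]},
    {"grip":0.0,"xyz":[0,0,1],"angular":[0,0,0]},
    {"grip":0.0,"xyz":[0,0,1],"angular":[0,0,0]},
    {"grip":0.0,"xyz":[0,0,1],"angular":[0,0,0]},
    {"grip":0.0,"xyz":[0,0,1],"angular":[0,0,0]},
    {"grip":0.0,"xyz":[0,0,1],"angular":[0,0,0]}
  ]
}}

```text
time_s: 3.45
tcp_pos: [0.4701, 0.1149, 0.0272]
ee_rot: [[0.253, -0.967, -0.0], [-0.967, -0.253, -0.0], [0.0, 0.0, -1.0]]
wrist_force: [0.3, 0.3, -0.0]
gripper_width: 0.353
gripper_force: 0.0
```

{"method": "move_arm", "body": {
  "series": [
    {"grip":0.0,"xyz":[0,0,1],"angular":[0,0,0]},
    {"grip":0.0,"xyz":[0,0,1],"angular":[0,0,0]},
    {"grip":0.0,"xyz":[0,0,1],"angular":[0,0,0]},
    {"grip":0.0,"xyz":[0,0,1],"angular":[0,0,0]},
    {"grip":0.0,"xyz":[0,0,1],"angular":[0,0,0]},
    {"grip":0.0,"xyz":[0,0,1],"angular":[0,0,0]}
  ]
}}

```text
time_s: 4.05
tcp_pos: [0.47, 0.1148, 0.0261]
ee_rot: [[0.253, -0.967, -0.0], [-0.967, -0.253, -0.0], [0.0, 0.0, -1.0]]
wrist_force: [0.2, 0.2, -1.7]
gripper_width: 0.218
gripper_force: 30.0
```

{"method": "move_arm", "body": {
  "series": [
    {"grip":0.0,"xyz":[0,0,-20],"angular":[0,0,0]},
    {"grip":0.0,"xyz":[0,0,-60],"angular":[0,0,0]},
    {"grip":0.0,"xyz":[0,0,-105],"angular":[0,0,0]},
    {"grip":0.0,"xyz":[0,0,-145],"angular":[0,0,0]},
    {"grip":0.0,"xyz":[0,0,-155],"angular":[0,0,0]},
    {"grip":0.0,"xyz":[0,0,-155],"angular":[0,0,0]}
  ]
}}

```text
time_s: 4.65
tcp_pos: [0.4705, 0.1153, 0.1827]
ee_rot: [[0.253, -0.967, 0.003], [-0.967, -0.253, 0.002], [-0.002, -0.004, -1.0]]
wrist_force: [0.4, -0.3, -1.2]
gripper_width: 0.221
gripper_force: 30.0
```

```bash
python3 - <<'E'
from station import r; from plan import *
go(r.sense(),H(0,-.025,.18),tool(HY+180))
E
```

```text
xyz [ 214.9 -105.4    2.8] ang [-0.004  0.002  0.221]
```

{"method": "move_arm", "body": {
  "series": [
    {"grip":0.0,"xyz":[40,-20,0],"angular":[0,0,0.05]},
    {"grip":0.0,"xyz":[85,-42,0],"angular":[0,0,0.1]},
    {"grip":0.0,"xyz":[130,-64,0],"angular":[0,0,0.15]},
    {"grip":0.0,"xyz":[175,-86,0],"angular":[0,0,0.2]},
    {"grip":0.0,"xyz":[205,-100,0],"angular":[0,0,0.221]},
    {"grip":0.0,"xyz":[215,-105,0],"angular":[0,0,0.221]},
    {"grip":0.0,"xyz":[215,-105,0],"angular":[0,0,0.221]},
    {"grip":0.0,"xyz":[215,-105,0],"angular":[0,0,0.221]}
  ]
}}

```text
time_s: 5.45
tcp_pos: [0.6247, -0.066, 0.1792]
ee_rot: [[0.035, -0.999, -0.004], [-0.999, -0.035, 0.0], [-0.0, 0.004, -1.0]]
wrist_force: [-0.7, -0.4, -2.1]
gripper_width: 0.22
gripper_force: 30.0
```

```bash
python3 - <<'E'
from station import r; from plan import *
import pickle,cv2
s=r.sense(); c=r.capture("wrist"); pickle.dump((s,c),open('w2.pkl','wb'))
print(s['tcp_pos'],toH(s['tcp_pos']))
cv2.imwrite('pics/w2.png',cv2.resize(c['img'][:,:,::-1],(800,600)))
E
```

```text
[ 0.62465593 -0.06600329  0.17924731] [-0.00221586 -0.02494115  0.17924731]
```

View pics/w2.png

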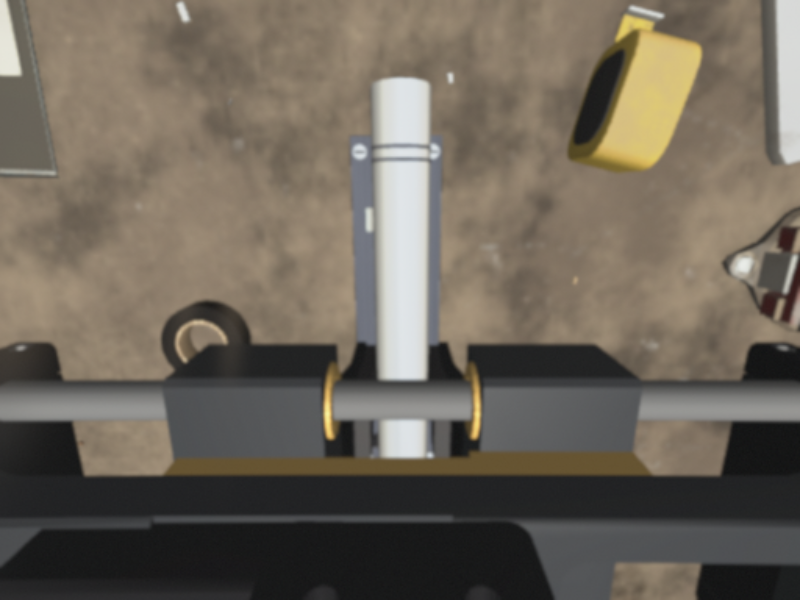

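Wrist view: plate far corners at (350,138) and (441,138), plate side edges running to (357,345) and (438,345). The held tube's far end is centred at (402,78), with edges at 373 and 430.

```bash
python3 - <<'E'
import pickle; from geo import *; from plan import *
np.set_printoptions(precision=4,suppress=True)
s,c=pickle.load(open('w2.pkl','rb')); w=wcam(s,c)
f=lambda p:(np.array(p,float)+.5)/1.5625-.5
q=plane(w,f([(350,138),(441,138),(357,345),(438,345)]),.006)
for p in q: print(p,toH(p),np.array(s['ee_rot']).T@(p-s['tcp_pos']))
t=plane(w,f([(402,80),(404,440)]),s['tcp_pos'][2]-.008)
for p in t: print('tube',p,toH(p),np.array(s['ee_rot']).T@(p-s['tcp_pos']))
E
```

```text
[ 0.6626 -0.17    0.006 ] [ 0.032  -0.1302  0.006 ] [ 0.1053 -0.035   0.1731]
[ 0.6003 -0.1722  0.006 ] [-0.0303 -0.1302  0.006 ] [0.1053 0.0274 0.1733]
[ 0.6566 -0.0195  0.006 ] [0.0313 0.0204 0.006 ] [-0.0453 -0.0342  0.1731]
[ 0.5937 -0.0216  0.006 ] [-0.0316  0.0205  0.006 ] [-0.0454  0.0287  0.1734]
tube [ 0.6278 -0.1695  0.1712] [-0.0026 -0.1285  0.1712] [0.1036 0.0004 0.008 ]
tube [ 0.6226 -0.0432  0.1712] [-0.0035 -0.0021  0.1712] [-0.0228  0.0012  0.008 ]
```

```bash
cat >> plan.py <<'E'
HO+=[0,.0005,0]
ET=np.array([-.1364,.0005,.0161])
def end(s,yc,zc,th,x=0.):
    R=tool(HY+180,th); go(s,H(x,yc,zc)-R@ET,R)
def where(s):
    R=np.array(s['ee_rot']); print('end',np.round(toH(s['tcp_pos']+R@ET)*1000,1),'other',np.round(toH(s['tcp_pos']+R@(ET+[.24,0,0]))*1000,1),'F',np.round(s['wrist_force'],1),s['gripper_width'],s['time_s'])
E
python3 - <<'E'
from station import r; from plan import *
s=r.sense(); where(s); end(s,.075,.075,.25)
E
```

```text
end [ -2.8 111.4 164. ] other [  -2.5 -128.6  163.9] F [ 0.5  0.7 -1.3] 0.21924316236757094 5.5
xyz [28.1 -2.7 55.7] ang [0.003 0.25  0.001]
```

{"method": "move_arm", "body": {
  "series": [
    {"grip":0.0,"xyz":[9,-1,10],"angular":[0.001,0.08,0]},
    {"grip":0.0,"xyz":[18,-2,25],"angular":[0.002,0.16,0]},
    {"grip":0.0,"xyz":[28,-2.7,40],"angular":[0.003,0.25,0.001]},
    {"grip":0.0,"xyz":[28,-2.7,50],"angular":[0.003,0.25,0.001]},
    {"grip":0.0,"xyz":[28,-2.7,55],"angular":[0.003,0.25,0.001]},
    {"grip":0.0,"xyz":[28,-2.7,55],"angular":[0.003,0.25,0.001]},
    {"grip":0.0,"xyz":[28,-2.7,55],"angular":[0.003,0.25,0.001]}
  ]
}}

```text
time_s: 6.2
tcp_pos: [0.6306, -0.0942, 0.1274]
ee_rot: [[0.032, -0.999, 0.014], [-0.969, -0.034, -0.246], [0.246, -0.006, -0.969]]
wrist_force: [-0.1, 0.1, -1.4]
gripper_width: 0.221
gripper_force: 30.0
```

```bash
python3 - <<'E'
from station import r; from plan import *
s=r.sense(); where(s); end(s,.085,.050,.25);end(s,.096,.038,.25);end(s,.114,.0375,.25)
import cv2,pickle
c=r.capture('scene'); pickle.dump((s,c),open('s3.pkl','wb'))
cv2.imwrite('pics/s3.png',cv2.resize(c['img'][130:270,200:330,::-1],None,fx=4.2,fy=4.2,interpolation=cv2.INTER_CUBIC))
E
```

```text
end [ 2.6 74.4 78.2] other [   2.1 -158.2  137.3] F [-0.1  0.1 -1.4] 0.22065339692106956 6.2
xyz [-17.3   2.4  24.5] ang [-0.005  0.001 -0.002]
xyz [-30.9   2.4  33.5] ang [-0.005  0.001 -0.002]
xyz [-48.4   2.5  29.5] ang [-0.005  0.001 -0.002]
```

View pics/s3.png

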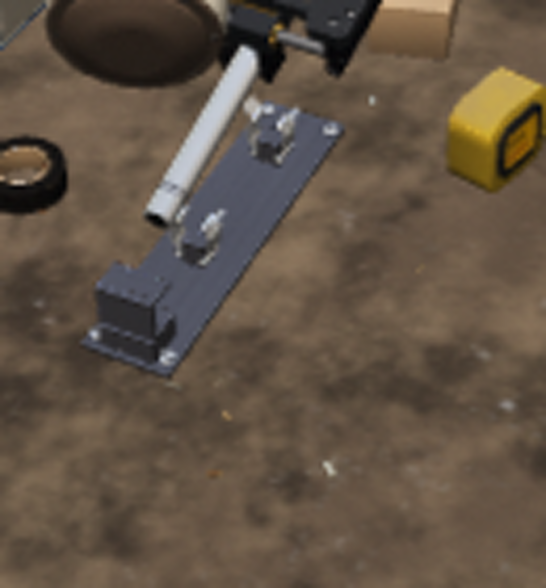

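The tube hovers sloping, its lip-end face at crop (157,213), clear above clip_a. Next I'll move lower and check the projection.

{"method": "move_arm", "body": {
  "series": [
    {"grip":0.0,"xyz":[-9,1,12],"angular":[-0.002,0.001,-0.001]},
    {"grip":0.0,"xyz":[-17,2,22],"angular":[-0.004,0.001,-0.002]},
    {"grip":0.0,"xyz":[-17.3,2,24],"angular":[-0.004,0.001,-0.002]},
    {"grip":0.0,"xyz":[-17.3,2,24],"angular":[-0.004,0.001,-0.002]},
    {"grip":0.0,"xyz":[-17.3,2,24],"angular":[-0.004,0.001,-0.002]},
    {"grip":0.0,"xyz":[-17.3,2,24],"angular":[-0.004,0.001,-0.002]}
  ]
}}

```text
time_s: 6.85
tcp_pos: [0.6278, -0.0837, 0.0991]
ee_rot: [[0.034, -0.999, 0.008], [-0.968, -0.035, -0.248], [0.248, 0.0, -0.969]]
wrist_force: [-0.1, -0.3, -0.6]
gripper_width: 0.217
gripper_force: 30.0
```

```bash
python3 - <<'E'
from station import r; from plan import *; from geo import *
import pickle
s,c=pickle.load(open('s3.pkl','rb'))
R,t=cam(c); P=s['tcp_pos']+s['ee_rot']@ET
pr=lambda P:cv2.projectPoints(np.array([P]),c['rvec'],c['tvec'],c['camera_matrix'],np.array([c['k1'],0,0,0.]))[0].ravel()
print('pred px',pr(P),'seen',[237.0,180.3],'per 5mm y,z',pr(P+[0,.005,0])-pr(P),pr(P+[0,0,.005])-pr(P))
e=pr(H(0,.102,.057));print('lip top edge pred in crop',(e+.5-[200,130])*4.2)
s=r.sense(); where(s); end(s,.096,.038,.25);end(s,.114,.0375,.25)
E
```

```text
pred px [237.39089277 181.77221504] seen [237.0, 180.3] per 5mm y,z [-0.99236065  1.18338183] [-0.11769766 -1.37880133]
lip top edge pred in crop [143.17212696 273.25441825]
end [-0.3 84.9 49.6] other [-1.000e-01 -1.476e+02  1.092e+02] F [-0.1 -0.3 -0.6] 0.21680224764390382 6.85
xyz [-13.6  -0.2   8.6] ang [ 0.    -0.001  0.001]
xyz [-31.2  -0.2   4.6] ang [ 0.    -0.001  0.001]
```

```bash
python3 - <<'E'
from station import r; from plan import *; from geo import *
s=r.sense(); c=r.capture('scene'); w0=r.capture('wrist'); w=wcam(s,w0)
def pr(c,P):return cv2.projectPoints(np.array(P),c['rvec'],c['tvec'],c['camera_matrix'],np.array([c['k1'],0,0,0.]))[0].reshape(-1,2)
T=lambda Q:np.array(s['tcp_pos'])+np.array(Q)@np.array(s['ee_rot']).T
a=np.linspace(0,2*np.pi,25); ring=np.c_[0*a,.01*np.cos(a),.01*np.sin(a)]
f=6
im=np.zeros((600,800,3),np.uint8)
A=cv2.resize(c['img'][160:235,210:270,::-1],None,fx=f,fy=f,interpolation=cv2.INTER_CUBIC)
q=(pr(c,T(ET+ring))+.5-[210,160])*f; cv2.polylines(A,[np.int32(q)],False,(0,0,255),1)
q=(pr(c,[H(-.02,.102,.057),H(.02,.102,.057),H(.02,.102,.053),H(-.02,.102,.053)])+.5-[210,160])*f; cv2.polylines(A,[np.int32(q)],False,(0,255,0),1)
B=cv2.resize(w0['img'][20:200,190:325,::-1],None,fx=3.2,fy=3.2,interpolation=cv2.INTER_CUBIC)
q=(pr(w,T(ET+[.24,0,0]+ring))+.5-[190,20])*3.2; cv2.polylines(B,[np.int32(q)],False,(0,0,255),1)
im[:A.shape[0],:A.shape[1]]=A; im[:B.shape[0],365:365+B.shape[1]]=B
cv2.imwrite('pics/m4.png',im)
E
```

```text
(no output)
```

View pics/m4.png

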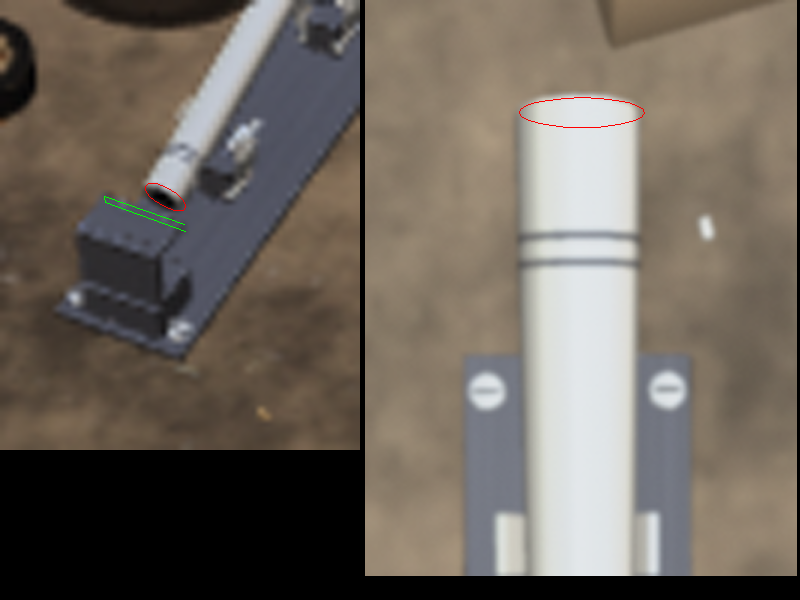

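Scene overlay: the predicted end face ring lies on the tube's dark end at (165,197), and the green lip edge fits the keeper. In the wrist view the far end is within 1–2 px of the prediction. I'll continue to the hook pose.

{"method": "move_arm", "body": {
  "series": [
    {"grip":0.0,"xyz":[-5,-0.2,3],"angular":[0,0,0]},
    {"grip":0.0,"xyz":[-10,-0.2,6],"angular":[0,0,0]},
    {"grip":0.0,"xyz":[-13.6,-0.2,8.6],"angular":[0,0,0]},
    {"grip":0.0,"xyz":[-13.6,-0.2,8.6],"angular":[0,0,0]},
    {"grip":0.0,"xyz":[-13.6,-0.2,8.6],"angular":[0,0,0]},
    {"grip":0.0,"xyz":[-13.6,-0.2,8.6],"angular":[0,0,0]}
  ]
}}

```text
time_s: 7.55
tcp_pos: [0.6273, -0.0727, 0.087]
ee_rot: [[0.035, -0.999, 0.007], [-0.968, -0.035, -0.248], [0.248, 0.001, -0.969]]
wrist_force: [-0.2, 0.2, -1.5]
gripper_width: 0.219
gripper_force: 30.0
```

```bash
python3 - <<'E'
from station import r; from plan import *
s=r.sense(); where(s); end(s,.105,.0375,.25);end(s,.115,.0375,.25)
E
```

```text
end [-0.5 95.9 37.6] other [  -0.3 -136.5   97.2] F [-0.2  0.2 -1.5] 0.21883758673491135 7.55
xyz [-8.8 -0.4 -2.1] ang [ 0.001 -0.001  0.001]
xyz [-18.5  -0.4  -4.5] ang [ 0.001 -0.001  0.001]
```

{"method": "move_arm", "body": {
  "series": [
    {"grip":0.0,"xyz":[-4,-0.4,-1],"angular":[0,0,0]},
    {"grip":0.0,"xyz":[-8,-0.4,-2],"angular":[0,0,0]},
    {"grip":0.0,"xyz":[-12,-0.4,-3],"angular":[0,0,0]},
    {"grip":0.0,"xyz":[-15,-0.4,-3.7],"angular":[0,0,0]},
    {"grip":0.0,"xyz":[-18.5,-0.4,-4.5],"angular":[0,0,0]},
    {"grip":0.0,"xyz":[-18.5,-0.4,-4.5],"angular":[0,0,0]},
    {"grip":0.0,"xyz":[-18.5,-0.4,-4.5],"angular":[0,0,0]}
  ]
}}

```text
time_s: 8.25
tcp_pos: [0.627, -0.0535, 0.0868]
ee_rot: [[0.035, -0.999, 0.007], [-0.968, -0.035, -0.248], [0.248, 0.001, -0.969]]
wrist_force: [0.4, 0.7, -2.0]
gripper_width: 0.219
gripper_force: 30.0
```

```bash
python3 - <<'E'
from station import r; from plan import *
s=r.sense(); where(s); end(s,.1165,.0375,.17);end(s,.118,.037,.10)
E
```

```text
end [-1.000e-01  1.151e+02  3.730e+01] other [ 1.000e-01 -1.174e+02  9.690e+01] F [ 0.4  0.7 -2. ] 0.21897976935906333 8.25
xyz [-0.4  0.  10.5] ang [ 0.001 -0.081  0.001]
xyz [-2.  -0.  20.3] ang [ 0.001 -0.151  0.001]
```

Hooked: the end is at y=115 with slope 0.25 and no contact force. Now I'll lower the slope gently before letting go.

```bash
python3 - <<'E'
from station import r; from plan import *
s=r.sense(); end(s,.1165,.039,.19);end(s,.1175,.040,.13)
E
```

```text
xyz [-0.2  0.   6.3] ang [ 0.001 -0.061  0.001]
xyz [-0.7  0.  13.4] ang [ 0.001 -0.121  0.001]
```

{"method": "move_arm", "body": {
  "series": [
    {"grip":0.0,"xyz":[-0.1,0,3],"angular":[0,-0.03,0]},
    {"grip":0.0,"xyz":[-0.2,0,6.3],"angular":[0,-0.06,0]},
    {"grip":0.0,"xyz":[-0.4,0,10],"angular":[0,-0.09,0]},
    {"grip":0.0,"xyz":[-0.7,0,13.4],"angular":[0,-0.12,0]},
    {"grip":0.0,"xyz":[-0.7,0,13.4],"angular":[0,-0.12,0]},
    {"grip":0.0,"xyz":[-0.7,0,13.4],"angular":[0,-0.12,0]}
  ]
}}

```text
time_s: 8.85
tcp_pos: [0.6273, -0.0565, 0.0738]
ee_rot: [[0.035, -0.999, 0.004], [-0.991, -0.035, -0.131], [0.131, 0.001, -0.991]]
wrist_force: [-0.0, -0.2, -1.0]
gripper_width: 0.217
gripper_force: 30.0
```

```bash
python3 - <<'E'
from station import r; from plan import *
s=r.sense(); where(s)
E
```

```text
end [  0.2 117.   39.9] other [   0.2 -120.9   71.4] F [-0.  -0.2 -1. ] 0.21713553476301392 8.85
```

{"method": "move_arm", "body": {
  "series": [
    {"grip":0.3,"xyz":[0,0,0],"angular":[0,0,0]},
    {"grip":0.45,"xyz":[0,0,0],"angular":[0,0,0]},
    {"grip":0.6,"xyz":[0,0,0],"angular":[0,0,0]},
    {"grip":0.6,"xyz":[0,0,0],"angular":[0,0,0]},
    {"grip":0.6,"xyz":[0,0,0],"angular":[0,0,0]},
    {"grip":0.6,"xyz":[0,0,0],"angular":[0,0,0]}
  ]
}}

```text
time_s: 9.45
tcp_pos: [0.6271, -0.0562, 0.0737]
ee_rot: [[0.035, -0.999, 0.003], [-0.991, -0.035, -0.131], [0.131, 0.001, -0.991]]
wrist_force: [0.2, 0.1, 0.3]
gripper_width: 0.584
gripper_force: 0.0
```

{"method": "move_arm", "body": {
  "series": [
    {"grip":0.6,"xyz":[0,0,-10],"angular":[0,0,0]},
    {"grip":0.6,"xyz":[0,0,-30],"angular":[0,0,0]},
    {"grip":0.6,"xyz":[0,0,-55],"angular":[0,0,0]},
    {"grip":0.4,"xyz":[0,0,-60],"angular":[0,0,0]},
    {"grip":0.2,"xyz":[0,0,-60],"angular":[0,0,0]}
  ]
}}

```text
time_s: 9.95
tcp_pos: [0.6276, -0.0481, 0.1347]
ee_rot: [[0.035, -0.999, 0.006], [-0.991, -0.036, -0.13], [0.13, -0.002, -0.992]]
wrist_force: [-0.4, -0.6, 0.6]
gripper_width: 0.492
gripper_force: 0.0
```

```bash
python3 - <<'E'
from station import r; from plan import *; from geo import *
s=r.sense(); print(s['gripper_width'],toH(s['tcp_pos']))
go(s,H(0,-.101,.105),tool(HY+180)); c=r.capture('scene'); w0=r.capture('wrist')
f=6
im=np.zeros((600,800,3),np.uint8)
A=cv2.resize(c['img'][145:235,210:275,::-1],None,fx=f,fy=f,interpolation=cv2.INTER_CUBIC)
B=cv2.resize(w0['img'][20:240,190:325,::-1],None,fx=2.7,fy=2.7,interpolation=cv2.INTER_CUBIC)
im[:A.shape[0],:A.shape[1]]=A; im[:B.shape[0],400:400+B.shape[1]]=B
cv2.imwrite('pics/m5.png',im)
E
```

```text
0.4920502696707104 [ 0.00129423 -0.00763858  0.13470041]
xyz [88.7  1.4 41.6] ang [-0.002 -0.13   0.001]
```

View pics/m5.png

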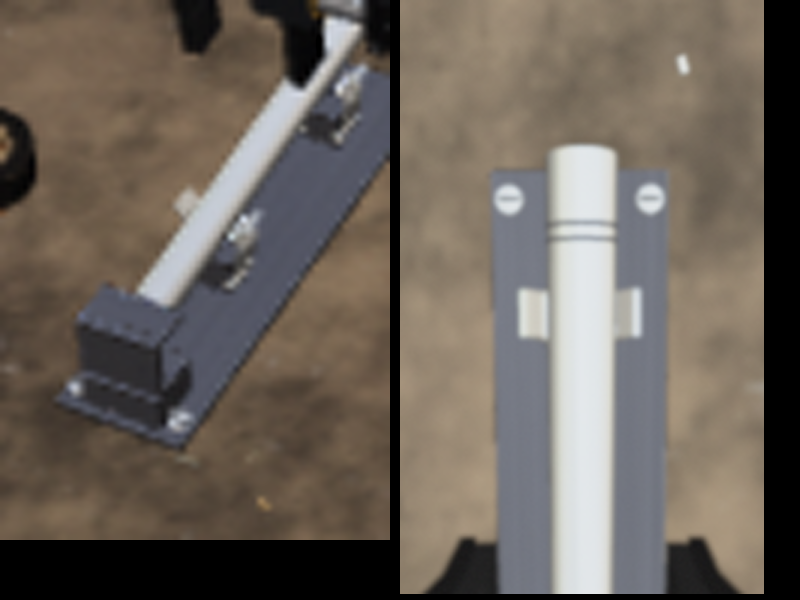

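The handle's lip end is under the lip, and it is propped on clip_a and centred between both clips' jaws. Next I'll press the free end with shut fingers.

{"method": "move_arm", "body": {
  "series": [
    {"grip":0.0,"xyz":[30,0.5,0],"angular":[0,-0.05,0]},
    {"grip":0.0,"xyz":[60,1,8],"angular":[-0.001,-0.1,0]},
    {"grip":0.0,"xyz":[88.7,1.4,18],"angular":[-0.002,-0.13,0]},
    {"grip":0.0,"xyz":[88.7,1.4,25],"angular":[-0.002,-0.13,0]},
    {"grip":0.0,"xyz":[88.7,1.4,25],"angular":[-0.002,-0.13,0]},
    {"grip":0.0,"xyz":[88.7,1.4,25],"angular":[-0.002,-0.13,0]},
    {"grip":0.0,"xyz":[88.7,1.4,34],"angular":[-0.002,-0.13,0]},
    {"grip":0.0,"xyz":[88.7,1.4,38],"angular":[-0.002,-0.13,0]},
    {"grip":0.0,"xyz":[88.7,1.4,38],"angular":[-0.002,-0.13,0]}
  ]
}}

```text
time_s: 10.95
tcp_pos: [0.6281, -0.1405, 0.1059]
ee_rot: [[0.036, -0.999, -0.005], [-0.999, -0.036, -0.001], [0.001, 0.005, -1.0]]
wrist_force: [-0.2, 0.0, 0.2]
gripper_width: 0.005
gripper_force: 0.0
```

```bash
python3 - <<'E'
from station import r; from plan import *
s=r.sense(); print(toH(s['tcp_pos']),s['gripper_width'],s['wrist_force']); go(s,H(0,-.101,.085),tool(HY+180))
E
```

```text
[-0.0013918  -0.10003109  0.10592551] 0.0045952767233189236 [-0.18550637  0.01994661  0.2129105 ]
xyz [ 1.  -1.5 20.9] ang [ 0.005 -0.001  0.001]
```

{"method": "move_arm", "body": {
  "series": [
    {"grip":0.0,"xyz":[1,-1.4,5],"angular":[0.004,0,0]},
    {"grip":0.0,"xyz":[1,-1.4,10],"angular":[0.004,0,0]},
    {"grip":0.0,"xyz":[1,-1.4,14],"angular":[0.004,0,0]},
    {"grip":0.0,"xyz":[1,-1.4,17],"angular":[0.004,0,0]},
    {"grip":0.0,"xyz":[1,-1.4,20],"angular":[0.004,0,0]},
    {"grip":0.0,"xyz":[1,-1.4,22],"angular":[0.004,0,0]},
    {"grip":0.0,"xyz":[1,-1.4,24],"angular":[0.004,0,0]},
    {"grip":0.0,"xyz":[1,-1.4,24],"angular":[0.004,0,0]}
  ]
}}

```text
time_s: 11.75
tcp_pos: [0.6311, -0.1428, 0.0845]
ee_rot: [[0.036, -0.999, 0.004], [-0.999, -0.036, -0.002], [0.002, -0.003, -1.0]]
wrist_force: [0.7, -1.8, 6.8]
gripper_width: 0.009
gripper_force: 3.0
```

{"method": "move_arm", "body": {
  "series": [
    {"grip":0.0,"xyz":[0,1,1],"angular":[0,0,0]},
    {"grip":0.0,"xyz":[0,1,2],"angular":[0,0,0]},
    {"grip":0.0,"xyz":[0,1,3],"angular":[0,0,0]},
    {"grip":0.0,"xyz":[0,1,4],"angular":[0,0,0]}
  ]
}}

```text
time_s: 12.15
tcp_pos: [0.6312, -0.1428, 0.0822]
ee_rot: [[0.037, -0.999, 0.006], [-0.999, -0.037, -0.003], [0.003, -0.006, -1.0]]
wrist_force: [-0.7, -1.5, 11.4]
gripper_width: 0.007
gripper_force: 5.8
```

{"method": "move_arm", "body": {
  "series": [
    {"grip":0.0,"xyz":[0,0,1],"angular":[0,0,0]},
    {"grip":0.0,"xyz":[0,0,2],"angular":[0,0,0]},
    {"grip":0.0,"xyz":[0,0,3],"angular":[0,0,0]},
    {"grip":0.0,"xyz":[0,0,4],"angular":[0,0,0]},
    {"grip":0.0,"xyz":[0,0,4],"angular":[0,0,0]}
  ]
}}

```text
time_s: 12.65
tcp_pos: [0.6309, -0.143, 0.0769]
ee_rot: [[0.036, -0.999, 0.006], [-0.999, -0.036, -0.002], [0.002, -0.006, -1.0]]
wrist_force: [0.3, -3.0, 6.0]
gripper_width: 0.007
gripper_force: 2.9
```

{"method": "move_arm", "body": {
  "series": [
    {"grip":0.0,"xyz":[0,0,1],"angular":[0,0,0]},
    {"grip":0.0,"xyz":[0,0,2],"angular":[0,0,0]},
    {"grip":0.0,"xyz":[0,0,3],"angular":[0,0,0]},
    {"grip":0.0,"xyz":[0,0,4],"angular":[0,0,0]},
    {"grip":0.0,"xyz":[0,0,5],"angular":[0,0,0]},
    {"grip":0.0,"xyz":[0,0,5],"angular":[0,0,0]}
  ]
}}

```text
time_s: 13.25
tcp_pos: [0.6292, -0.142, 0.0711]
ee_rot: [[0.036, -0.999, 0.001], [-0.999, -0.036, -0.001], [0.001, -0.001, -1.0]]
wrist_force: [-1.5, 0.7, 7.9]
gripper_width: 0.0
gripper_force: 4.1
```

{"method": "move_arm", "body": {
  "series": [
    {"grip":0.0,"xyz":[0,0,1],"angular":[0,0,0]},
    {"grip":0.0,"xyz":[0,0,2],"angular":[0,0,0]},
    {"grip":0.0,"xyz":[0,0,3],"angular":[0,0,0]},
    {"grip":0.0,"xyz":[0,0,3],"angular":[0,0,0]}
  ]
}}

```text
time_s: 13.65
tcp_pos: [0.6305, -0.1421, 0.0707]
ee_rot: [[0.037, -0.999, 0.004], [-0.999, -0.037, -0.002], [0.002, -0.004, -1.0]]
wrist_force: [-3.2, 1.5, 17.5]
gripper_width: 0.005
gripper_force: 8.4
```

{"method": "move_arm", "body": {
  "series": [
    {"grip":0.0,"xyz":[0,0,-10],"angular":[0,0,0]},
    {"grip":0.0,"xyz":[0,0,-30],"angular":[0,0,0]},
    {"grip":0.0,"xyz":[-35,0,-35],"angular":[0,0,0]},
    {"grip":0.0,"xyz":[-75,0,-35],"angular":[0,0,0]},
    {"grip":0.0,"xyz":[-109,0,-35],"angular":[0,0,0]},
    {"grip":0.0,"xyz":[-109,0,-30],"angular":[0,0,0]},
    {"grip":0.0,"xyz":[-109,0,-20],"angular":[0,0,0]},
    {"grip":0.0,"xyz":[-109,0,-20],"angular":[0,0,0]}
  ]
}}

```text
time_s: 14.45
tcp_pos: [0.6234, -0.0341, 0.0843]
ee_rot: [[0.034, -0.999, -0.005], [-0.999, -0.034, -0.001], [0.001, 0.005, -1.0]]
wrist_force: [-0.2, 0.3, -0.9]
gripper_width: 0.006
gripper_force: 0.0
```

```bash
python3 - <<'E'
from station import r; from plan import *
s=r.sense(); print(toH(s['tcp_pos']),s['wrist_force']); go(s,H(0,.008,.075),tool(HY+180))
E
```

```text
[-0.00235663  0.00646382  0.08429865] [-0.18778444  0.26922285 -0.91256151]
xyz [-1.5 -2.4  9.3] ang [ 0.005 -0.001 -0.001]
```

{"method": "move_arm", "body": {
  "series": [
    {"grip":0.0,"xyz":[-1.5,-2.4,2],"angular":[0.005,0,0]},
    {"grip":0.0,"xyz":[-1.5,-2.4,4],"angular":[0.005,0,0]},
    {"grip":0.0,"xyz":[-1.5,-2.4,6],"angular":[0.005,0,0]},
    {"grip":0.0,"xyz":[-1.5,-2.4,8],"angular":[0.005,0,0]},
    {"grip":0.0,"xyz":[-1.5,-2.4,9.5],"angular":[0.005,0,0]},
    {"grip":0.0,"xyz":[-1.5,-2.4,11],"angular":[0.005,0,0]},
    {"grip":0.0,"xyz":[-1.5,-2.4,11],"angular":[0.005,0,0]}
  ]
}}

```text
time_s: 15.15
tcp_pos: [0.6275, -0.0318, 0.0757]
ee_rot: [[0.035, -0.999, 0.005], [-0.999, -0.035, -0.001], [0.001, -0.005, -1.0]]
wrist_force: [-0.3, -0.7, 0.6]
gripper_width: 0.004
gripper_force: 0.0
```

{"method": "move_arm", "body": {
  "series": [
    {"grip":0.0,"xyz":[0,1,1],"angular":[0,0,0]},
    {"grip":0.0,"xyz":[0,1,2],"angular":[0,0,0]},
    {"grip":0.0,"xyz":[0,1,3],"angular":[0,0,0]},
    {"grip":0.0,"xyz":[0,1,4],"angular":[0,0,0]},
    {"grip":0.0,"xyz":[0,1,4],"angular":[0,0,0]}
  ]
}}

```text
time_s: 15.65
tcp_pos: [0.6265, -0.0319, 0.0717]
ee_rot: [[0.035, -0.999, 0.005], [-0.999, -0.035, -0.001], [0.001, -0.005, -1.0]]
wrist_force: [-0.5, -0.4, 0.4]
gripper_width: 0.007
gripper_force: 0.0
```

{"method": "move_arm", "body": {
  "series": [
    {"grip":0.0,"xyz":[0,0,1],"angular":[0,0,0]},
    {"grip":0.0,"xyz":[0,0,2],"angular":[0,0,0]},
    {"grip":0.0,"xyz":[0,0,3],"angular":[0,0,0]},
    {"grip":0.0,"xyz":[0,0,4],"angular":[0,0,0]},
    {"grip":0.0,"xyz":[0,0,4],"angular":[0,0,0]}
  ]
}}

```text
time_s: 16.15
tcp_pos: [0.6279, -0.0318, 0.0711]
ee_rot: [[0.037, -0.999, 0.009], [-0.999, -0.037, -0.001], [0.002, -0.009, -1.0]]
wrist_force: [-3.6, 1.0, 12.4]
gripper_width: 0.006
gripper_force: 6.4
```

Contact here is at 0.071 too, so the tube is level and home. I'll retreat and verify.

{"method": "move_arm", "body": {
  "series": [
    {"grip":0.0,"xyz":[0,0,-10],"angular":[0,0,0]},
    {"grip":0.0,"xyz":[0,0,-40],"angular":[0,0,0]},
    {"grip":0.0,"xyz":[0,0,-80],"angular":[0,0,0]},
    {"grip":0.0,"xyz":[0,0,-110],"angular":[0,0,0]},
    {"grip":0.0,"xyz":[0,0,-110],"angular":[0,0,0]},
    {"grip":0.0,"xyz":[0,0,-110],"angular":[0,0,0]}
  ]
}}

```text
time_s: 16.75
tcp_pos: [0.626, -0.0317, 0.1785]
ee_rot: [[0.035, -0.999, 0.007], [-0.999, -0.035, 0.0], [0.0, -0.007, -1.0]]
wrist_force: [-0.2, -0.2, -0.9]
gripper_width: 0.006
gripper_force: 0.0
```

```bash
python3 - <<'E'
from station import r; from plan import *; from geo import *
s=r.sense(); c=r.capture('scene'); w0=r.capture('wrist'); w=wcam(s,w0)
def pr(c,P):return cv2.projectPoints(np.array(P),c['rvec'],c['tvec'],c['camera_matrix'],np.array([c['k1'],0,0,0.]))[0].reshape(-1,2)
a=np.linspace(0,2*np.pi,25); ring=[H(.01*np.cos(t),-.12,.036+.01*np.sin(t)) for t in a]
im=np.zeros((600,800,3),np.uint8)
A=cv2.resize(c['img'][145:235,210:275,::-1],None,fx=6,fy=6,interpolation=cv2.INTER_CUBIC)
B=cv2.resize(w0['img'][20:220,190:320,::-1],None,fx=3,fy=3,interpolation=cv2.INTER_CUBIC)
cv2.polylines(B,[np.int32((pr(w,ring)+.5-[190,20])*3)],False,(0,0,255),1)
im[:A.shape[0],:A.shape[1]]=A; im[:B.shape[0],400:400+B.shape[1]]=B
cv2.imwrite('pics/m6.png',im); print(s['tcp_pos'])
E
```

```text
[ 0.62597795 -0.03165221  0.17853428]
```

View pics/m6.png

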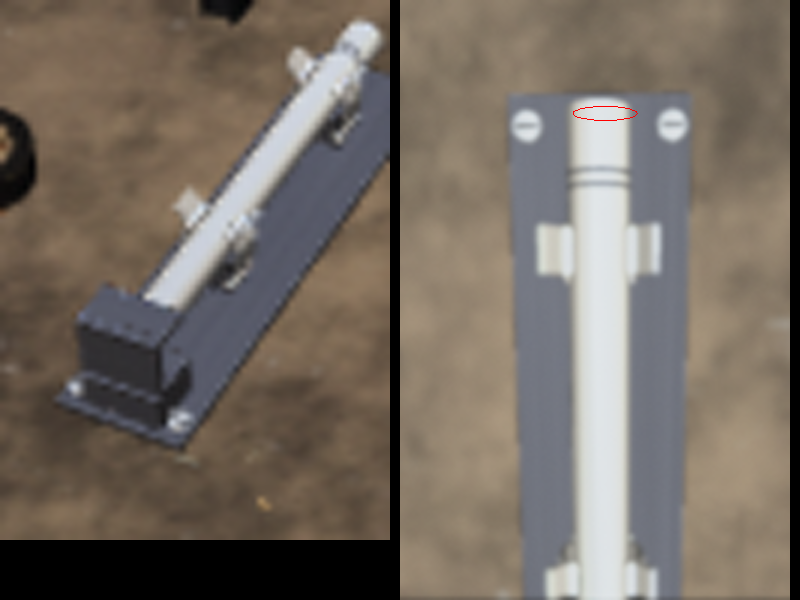

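The tube lies level under the curled jaws of both clips. Its free end shows at row 97, about 3 mm short of nominal along −y and well within tolerance. The lip end is under the lip, and the robot is clear.

```bash
python3 -c "
from station import r
print(r.finish_job())"
```

```text
the job is handed in; nothing more can be done
None
```

I hooked the handle's end under the lip and pressed it level into both clips (17.5 N at most between steps). My last check put it about 3 mm short of nominal along the holder, within tolerance. I handed the job in at about 17 s and saw no verdict.

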